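# Ready the juicer: hang the strainer, then change over to forward

## Robot

A 7-joint arm with a two-finger parallel gripper is mounted at the origin on a cart in front of the work surface, level with it; the furniture and walls round the work are solid. World frame = base frame: x ahead of the robot, y to its left, z up, the work surface at z = 0. Lengths are in m, angles in rad, forces in N, time in s.
With the tool pointing down it reaches from about 0.4 to 0.875 m from the base axis. Payload 6.5 kg.
Tool frame: the origin (TCP) lies on the centre line of the jaws, within the pads' length; the fingertips stand 8 mm ahead of it and the grasp point (between the pads) lies 11 mm behind it; z points along the fingers, y is the line along which they close (so a half turn about z gives the same grasp; the last joint's range is limited). The gripper opens to 88 mm and grips with 3 to 60 N. Pads are 18 mm wide; open, the fingers measure 123 mm over their backs; the gripper's body (75 mm by 187 mm) begins 45 mm behind the grasp point.
Start: joints at [-1.26, 0.536, -0.004, 1.538, 0.003, 1.067, -0.071], TCP at [0.239, 0.604, 0.247] pointing down, gripper open.
Joint ranges: [-2.7, 2.7], [-0.37, 2.16], [-1.27, 1.26], [0.24, 2.4], [-1.31, 4.45], [0.19, 1.91], [-2.76, 2.76]. Speed limits (rad/s): [2.39, 2.39, 3.14, 3.14, 3.14, 3.14, 3.14].

## Interface

Orientations are given as a unit quaternion [w, x, y, z].
In Python, from cell import manip gives the robot as it stands. The module is installed in compiled form; this text tells all that it offers.
- The arm moves only by the shell command python3 -m jog 'ROWS' [FORCE]. ROWS is JSON, a list of rows, each a list of 3 entries, a list of its own where there are three numbers: the shift along the tool's x, y, z in mm, then the turn, a rotation vector about the tool's x, y, z in rad, then the opening, from 0 (shut) to 1 (fully open). A call has exactly 10 rows; each row is the pose to reach, as a shift and turn from the pose commanded when the call began, along the tool's axes at that moment; what a row does not reach only later rows make up. A row lasts 1/12 s, in which the tool goes at most 41.7 mm and 7.16 degrees, less where a joint would pass 70% of its speed; a pose out of reach is approached as far as the arm can. A call with a gripper value outside its range is refused whole. The fingers move at their own pace and stop on an object; FORCE is the grip in N (left out, the last holds). Time passes only in rows, so rows that repeat a pose let the fingers close, or fill a call up. It gives the time, the measured TCP pose, the force, the opening and the grip force at its end, in the units of the state.
- manip.sense(): the state, without advancing time (a new reading comes with each control period).
- manip.get_image(name): name is "scene" or "top" or "wrist"; returns a dict with "frame" (480x640x3 uint8, blue, green, red), "range_z" (480x640 float32, m along the optical axis (not along the pixel's ray), 0 where there is no reading), "fx", "fy", "cx", "cy" (pixels), "position" and "orientation" of the camera in the world. Camera axes: x right, y down, z forward; pixel columns grow to the right and rows downward; lengths in m; the calibration is good to about 2 mm. The wrist camera is an equidistant fisheye: a pixel r from the principal point sees the ray r / f radians off the axis. A picture is of the moment at which its call begins.
- manip.job_done(): hands the job in; it is judged then, once.
The state is a dict: "t": time; "joints": joint angles; "qvel": joint speeds; "effort": joint torques, N m; "eef_pos": TCP position; "tcp_rot": TCP orientation; "ft_force": force on the tool from outside, world axes, zero at the start; "moment": the same for the moment, N m; "width": finger opening in m; "finger_force": force on a finger pad.
Only numpy, scipy, OpenCV 4.12 (cv2) and the standard library are available. Lean on these libraries where they do the work, as an engineer would, in place of code of your own. Each camera call takes 0.05 s, during which the arm holds its last target. There are 200 camera calls.

## Task

The slow juicer is still switched to reverse after a jam. Stand the strainer basket, which lies on its front, upright on the worktop and let go of it; then take it by its black grip from above and hang it by its own hook over the front wall of the juice bowl, basket inside, so that it hangs by itself. After that change the switch over from reverse (lever to the left) to off (lever upright), leave it at off for two seconds so that the motor stops, and then put it fully over to forward (lever to the right), without disturbing the lemon, the jar and the glass beside the work.

Things in the scene. Friction and masses are not known exactly. Their poses are not given: they have to be found in the camera images.
- juicer: Slow juicer, fixed. Origin on the worktop; x points from its front (robot side) to its back, y to its left. In mm: white motor body behind, x 65 to 175, y +-75, up to z 176; open aluminium juice bowl in front, x -90 to 45, y +-60, rim z 112, walls 5, inner floor z 13; spout over the bowl from behind to x 2, y 0, lowest z 124; white switch box on the right, x -63 to 23, y -165 to -65, top z 73.
- bowl_rim (a point): Middle of the top edge of the bowl's front wall (the wall nearest the robot): juicer frame (-87.5, 0, 112) mm, axes as the juicer. The wall is 5 mm thick and 120 mm long along y.
- switch (a joint): Lever angle, rad: -0.6 fully left (reverse), 0 upright (off), +0.6 fully right (forward, stop). Turns about an axis along the juicer's x through juicer point (-20, -115, 72) mm. No spring or detent: friction (0.2 N m, about 3 N at the knob) keeps it where it is left. Starts between -0.6 and -0.5.
- switch_knob (a point): Centre of the black ball knob, 30 mm diameter, 68 mm above the lever's axis, on a 10 mm steel stalk with an 18 mm collar 46 to 58 mm above the axis. Axes turn with the lever.
- basket: Loose steel strainer basket, 136 mm high, 150 to 290 g, with a weighted foot (centre of mass x -5, z 27 mm): let go within 35 deg of upright it rights itself. Origin: centre of its flat underside; z from foot to grip, -x is the hook side. Cup: x +-25, y +-28, z 0 to 60 mm. Starts lying on its +x side, hook up, z level, pointing away from the robot (origin 25 mm, grip 57 mm above the worktop).
- basket_hook (a point): Middle of the underside of the hook's bridge, basket frame (-32, 0, 90) mm, axes as the basket; it rests on the rim when hung. Strap x -25 to -20, y +-15, from the cup up to the bridge (z 90 to 96); tongue x -44 to -39, z 66 to 96, so the slot, open downwards, is 14 mm wide (x -39 to -25). Hung, the basket's x lies along the juicer's.
- basket_grip (a point): Centre of the black grip, a block 16 mm (x) by 36 mm (y) by 40 mm (z, from 96 to 136), basket frame (-32, 0, 116) mm. Axes as the basket.
- lemon: Loose yellow lemon, 78 x 55 x 56 mm, a bystander; origin under its centre.
- jar: Loose honey jar with a black lid, 64 mm diameter, 99 mm high, a bystander; origin under its centre.
- drinking_glass: Loose clear glass, 81 mm diameter, 93 mm high, a bystander; origin under its centre.

How it is judged:
By the outcome, as a careful person would: the job done as asked, in the order asked, and still so for the second after the job is handed in, with the robot touching nothing.
It also fails if it takes over 72 s, if anything falls off the work surface, if the arm or the gripper's body presses on something with over 40 N, if the wrist force passes 120 N, or if a joint passes its speed limit or range.

## Working session

There is one attempt and no reset: what is moved stays moved. The work goes in short steps, Python scripts to look and compute and a shell command to move; the robot and the scene stay as the last step left them, time stands still between calls to the robot, and variables do not carry over. Pictures are saved under pics/ and viewed, at most 10 in all, crops included, and the job is handed in when it is done.

```bash
mkdir -p pics; cat > h.py <<'E'
import numpy as np, cv2
from scipy.spatial.transform import Rotation as R
from cell import manip
def rot(q): return R.from_quat([q[1],q[2],q[3],q[0]])
def cloud(im):
    z=im["range_z"]; v,u=np.mgrid[0:480,0:640]
    P=np.dstack([(u-im["cx"])/im["fx"]*z,(v-im["cy"])/im["fy"]*z,z])
    W=P@rot(im["orientation"]).as_matrix().T+np.array(im["position"])
    W[z==0]=np.nan
    return W
def st():
    s=manip.sense(); print(s["t"],np.round(s["eef_pos"],4),np.round(s["tcp_rot"],4),np.round(s["ft_force"],1),s["width"],s["finger_force"],np.round(s["joints"],2)); return s
def rel(target_p,target_R=None):
    s=manip.sense(); r=rot(s["tcp_rot"]); d=r.inv().apply(np.array(target_p)-s["eef_pos"])*1000
    print("shift mm",np.round(d,1)); 
    if target_R is not None: print("turn",np.round((r.inv()*target_R).as_rotvec(),3))
E
python3 - <<'E'
from h import *
st()
for n in("scene","top"):
    im=manip.get_image(n); cv2.imwrite(f"pics/{n}0.png",im["frame"]); np.savez(f"{n}0.npz",W=cloud(im),f=im["frame"]); print(n,im["fx"],im["position"],im["orientation"])
E
```

```text
0.0 [0.239  0.6038 0.2459] [-1.000e-04  1.873e-01  9.823e-01 -8.000e-04] [ 0.1 -1.  -0.2] 0.08842619115944945 0.0 [-1.26  0.54 -0.    1.54  0.    1.07 -0.07]
scene 435.5039650706747 [ 0.08186251 -0.30197953  0.62466241] [-0.39834021  0.82901078 -0.34936863  0.17890713]
top 617.279329668766 [0.42889603 0.15626297 0.96770266] [-0.06267157  0.71450335 -0.69565817  0.04021126]
```

View pics/scene0.png

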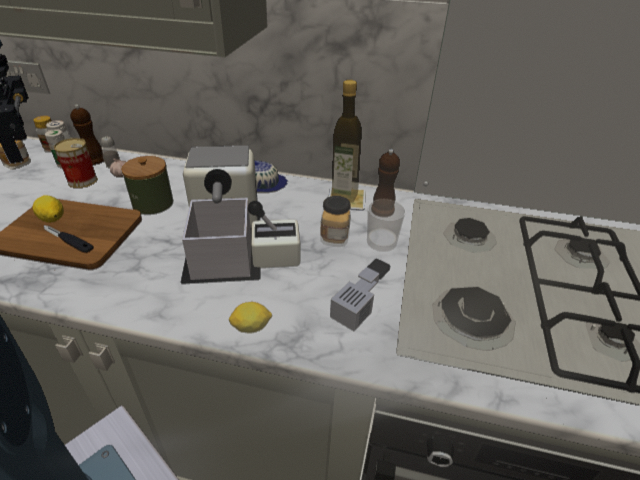

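View pics/top0.png

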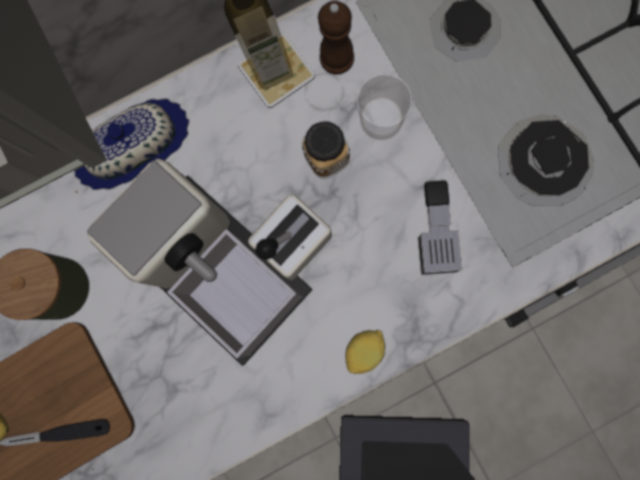

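The scene picture shows the bowl at (217,240), switch box (275,243), knob (256,208), lying basket (353,303) with its grip (375,270), lemon (250,317), jar (335,222) and glass (385,225). In the top picture the basket cup is at (440,253), grip (437,195), box (290,237), knob (266,247), lemon (365,352), jar (325,148) and glass (383,105).

```bash
python3 - <<'E'
from h import *
d=np.load("top0.npz"); W=d["W"]; f=d["f"]
def box(z0,z1,u0,u1,v0,v1):
    S=W[v0:v1,u0:u1].reshape(-1,3); m=(S[:,2]>z0)&(S[:,2]<z1); return S[m]
for n,(u,v) in dict(lem=(365,352),jar=(323,137),glass=(383,120),knob=(266,247),cup=(440,255),grip=(437,192),neck=(438,215),bowl=(240,300),tab=(500,300)).items(): print(n,np.round(np.nanmedian(W[v-2:v+3,u-2:u+3].reshape(-1,3),0),4))
def mar(n,S,q=None):
    r=cv2.minAreaRect((S[:,:2]*1000).astype(np.float32)); print(n,len(S),np.round(r[0],1),np.round(r[1],1),round(r[2],2),"z",np.round(np.median(S[:,2]),4),"c",np.round(S.mean(0),4)); print(np.round(cv2.boxPoints(r),1).tolist())
mar("boxtop",box(.066,.08,240,340,190,285))
mar("rim",box(.105,.118,160,315,230,365))
mar("motortop",box(.165,.185,80,230,150,290))
mar("cup",box(.03,.065,410,470,225,280))
mar("grip",box(.055,.085,415,460,175,206))
mar("lemon",box(.015,.09,335,400,320,385))
mar("jar",box(.09,.11,295,355,110,185))
mar("knob",box(.115,.16,250,285,230,265))
mar("hookall",box(.02,.09,410,470,170,280))
E
```

```text
lem [0.3874 0.1348 0.0562]
jar [0.6953 0.2035 0.0978]
glass [0.7528 0.1127 0.0101]
knob [0.5265 0.2732 0.1438]
cup [0.5322 0.0261 0.0503]
grip [0.6244 0.0332 0.0653]
neck [0.589  0.0323 0.0694]
bowl [0.4585 0.3283 0.0129]
tab [ 4.701e-01 -7.320e-02  4.000e-04]
boxtop 3072 [552.1 252. ] [ 84.2 104.5] 49.17 z 0.0713 c [0.5561 0.2465 0.0714]
[[485.1000061035156, 254.3000030517578], [564.0999755859375, 186.0], [619.0999755859375, 249.6999969482422], [540.0999755859375, 318.0]]
rim 1467 [487.7 318.9] [156.3 159.5] 49.62 z 0.1118 c [0.4662 0.3254 0.1116]
[[376.29998779296875, 311.1000061035156], [497.79998779296875, 207.6999969482422], [599.0999755859375, 326.79998779296875], [477.6000061035156, 430.1000061035156]]
motortop 7975 [550.9 422.5] [124.5 140.6] 49.56 z 0.1756 c [0.5541 0.426  0.1746]
[[457.1000061035156, 420.70001220703125], [564.0, 329.5], [644.7999877929688, 424.29998779296875], [537.7999877929688, 515.4000244140625]]
cup 1719 [543.5  25.3] [70.1 56.8] 5.81 z 0.0502 c [0.5402 0.0259 0.0497]
[[505.79998779296875, 50.0], [511.6000061035156, -6.5], [581.2999877929688, 0.60000002
[... 412 characters left out ...]
56, 107.0], [415.20001220703125, 167.8000030517578]]
jar 1299 [691.6 201.6] [58.9 59. ] 19.16 z 0.0984 c [0.6901 0.2013 0.0982]
[[654.0999755859375, 219.8000030517578], [673.5, 164.10000610351562], [729.0999755859375, 183.39999389648438], [709.7999877929688, 239.10000610351562]]
knob 400 [528.7 277.3] [34.5 32.6] 69.54 z 0.1387 c [0.5261 0.2734 0.137 ]
[[507.3999938964844, 266.79998779296875], [537.9000244140625, 255.39999389648438], [550.0, 287.79998779296875], [519.5, 299.20001220703125]]
hookall 2835 [576.3  28.7] [136.1  57. ] 5.87 z 0.0515 c [0.5658 0.0288 0.0553]
[[505.70001220703125, 50.099998474121094], [511.6000061035156, -6.5], [647.0, 7.400000095367432], [641.0999755859375, 64.0]]
```

```bash
python3 - <<'E'
from h import *
from scipy.optimize import minimize
W=np.concatenate([np.load("top0.npz")["W"].reshape(-1,3)]);Ws=np.load("scene0.npz")["W"].reshape(-1,3)
A=np.r_[W,Ws]; A=A[~np.isnan(A[:,0])]*1000
a,b=np.array([239,604.]),np.array([624,34.]); d=(b-a)/np.linalg.norm(b-a); q=A[:,:2]-a
m=(abs(q@[-d[1],d[0]])<130)&(q@d>-50)&(q@d<720)
for t in range(0,720,60):
    k=m&(abs(q@d-t)<30); print(t,np.round(A[k,2].max() if k.any() else -1),end="; ")
S=W[~np.isnan(W[:,0])]*1000
bt=S[(abs(S[:,2]-72)<4)&(np.hypot(S[:,0]-552,S[:,1]-252)<75)]
rm=S[(abs(S[:,2]-112)<3)&(np.hypot(S[:,0]-463,S[:,1]-325)<95)]
def loc(p,X): c,s=np.cos(p[2]),np.sin(p[2]); D=X[:,:2]-p[:2]; return np.c_[D@[c,s],D@[-s,c]]
def cost(p):
    B=loc(p,bt)-[-20,-115]; e=np.maximum(abs(B)-[43,50],0).sum(1)
    Q=loc(p,rm)-[-22.5,0]; o=np.maximum(abs(Q)-[67.5,60],0).sum(1); i=np.maximum(np.minimum(62.5-abs(Q[:,0]),55-abs(Q[:,1])),0)
    return np.minimum(e,8).sum()+np.minimum(o+i,8).sum()
r=minimize(cost,[477.7,341.8,.864],method="Nelder-Mead",options=dict(initial_simplex=[[477,341,.864],[482,341,.864],[477,346,.864],[477,341,.9]],xatol=.01)); p=r.x
print("\njuicer",p,r.fun,len(bt)+len(rm))
rr=rm; Q=loc(p,rr); f=Q[(Q[:,0]<-75)&(abs(Q[:,1])<50)]; print("front wall x",np.percentile(f[:,0],[5,50,95]))
c,s=np.cos(p[2]),np.sin(p[2])
for n,v in dict(rim=(-87.5,0),axis=(-20,-115)).items(): print(n,p[:2]+[c*v[0]-s*v[1],s*v[0]+c*v[1]])
K=S[(S[:,2]>120)&(S[:,2]<160)&(np.hypot(S[:,0]-526,S[:,1]-273)<25)]; print("knob",loc(p,K).mean(0),K[:,2].max())
rel([.624,.0335,.15],R.from_euler("z",95.87-68.4,degrees=True)*rot(manip.sense()["tcp_rot"]))
E
```

```text
0 421.0; 60 428.0; 120 41.0; 180 6.0; 240 178.0; 300 179.0; 360 179.0; 420 155.0; 480 120.0; 540 103.0; 600 103.0; 660 95.0; 
juicer [480.60998044 340.61651741   0.86484769] 144.47600892503834 3883
front wall x [-89.75942177 -87.48507596 -85.15980363]
rim [423.84382766 274.02932721]
axis [555.14945264 250.78964457]
knob [-21.61498168 -77.55399185] 147.20589419444462
shift mm [-567.9 -388.6   96.6]
turn [-0.    -0.001 -0.479]
```

```bash
python3 -m jog '[[[-34,-23,0],[0,0,-0.04],1],[[-68,-46,0],[0,0,-0.08],1],[[-102,-70,0],[0,0,-0.12],1],[[-136,-93,0],[0,0,-0.16],1],[[-170,-116,0],[0,0,-0.2],1],[[-204,-140,0],[0,0,-0.24],1],[[-238,-163,0],[0,0,-0.28],1],[[-272,-186,0],[0,0,-0.32],1],[[-306,-210,0],[0,0,-0.36],1],[[-340,-233,0],[0,0,-0.4],1]]'
python3 -c "
from h import *
s=st(); rel([.624,.0335,.10],R.from_euler('z',95.87,degrees=True)*R.from_matrix([[0,1,0],[1,0,0],[0,0,-1]])*R.from_euler('z',90,degrees=True))
print(rot(s['tcp_rot']).as_matrix().round(2))"
```

```text
t: 0.93
eef_pos: [0.4701, 0.2605, 0.2466]
tcp_rot: [-0.0, -0.013, 1.0, -0.0]
ft_force: [0.3, -0.0, 0.3]
width: 0.0883
finger_force: 0.0
0.9333 [0.4701 0.2605 0.2466] [-2.000e-04 -1.260e-02  9.999e-01 -1.000e-04] [ 0.3 -0.   0.3] 0.0883155354934136 0.0 [-0.61  0.34  0.03  1.84 -0.01  0.96  1.02]
shift mm [-148.2 -230.8  146.6]
turn [-1.000e-03 -0.000e+00  1.494e+00]
[[-1.   -0.03 -0.  ]
 [-0.03  1.   -0.  ]
 [ 0.   -0.   -1.  ]]
```

```bash
python3 -m jog '[[[-20,-31,0],[0,0,-0.01],1],[[-40,-62,0],[0,0,-0.02],1],[[-60,-93,10],[0,0,-0.03],1],[[-80,-124,30],[0,0,-0.04],1],[[-100,-155,50],[0,0,-0.05],1],[[-120,-186,70],[0,0,-0.06],1],[[-140,-217,90],[0,0,-0.07],1],[[-148,-231,110],[0,0,-0.077],1],[[-148,-231,120],[0,0,-0.077],1],[[-148,-231,120],[0,0,-0.077],1]]'
python3 -c "
from h import *
s=st(); rel([.624,.0335,.046],R.from_euler('z',5.87,degrees=True)*R.from_matrix([[-1,0,0],[0,1,0],[0,0,-1]]))
im=manip.get_image('wrist'); cv2.imwrite('pics/w1.png',im['frame'])"
```

```text
t: 1.77
eef_pos: [0.6209, 0.034, 0.1237]
tcp_rot: [-0.003, -0.049, 0.999, -0.0]
ft_force: [-1.0, 0.4, 0.4]
width: 0.0884
finger_force: 0.0
1.7667 [0.6209 0.034  0.1237] [-2.700e-03 -4.900e-02  9.988e-01 -2.000e-04] [-1.   0.4  0.4] 0.08835544945758965 0.0 [-0.18  0.64  0.07  1.7  -0.06  0.81  1.59]
shift mm [-3.4 -0.8 77.7]
turn [-0.    -0.005 -0.004]
```

View pics/w1.png

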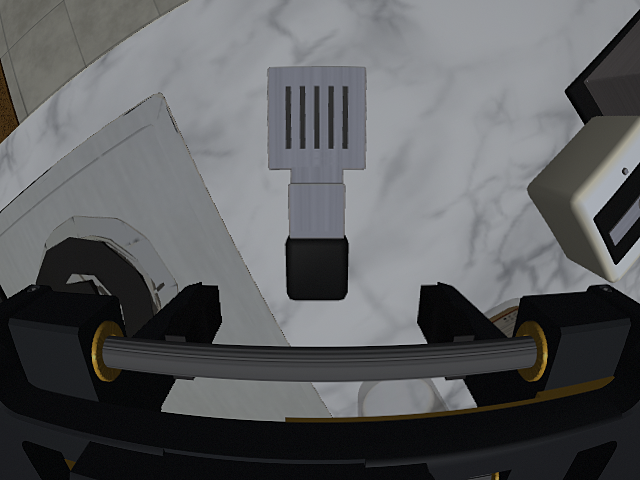

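The wrist view shows the grip at (317,268) centred between the fingers at (205,300) and (432,300).

```bash
python3 -m jog '[[[-3,-1,35],[0,0,0],1],[[-3,-1,65],[0,0,0],1],[[-3,-1,77],[0,0,0],1],[[-3,-1,77],[0,0,0],1],[[-3,-1,77],[0,0,0],0],[[-3,-1,77],[0,0,0],0],[[-3,-1,77],[0,0,0],0],[[-3,-1,77],[0,0,0],0],[[-3,-1,77],[0,0,0],0],[[-3,-1,77],[0,0,0],0]]' 25
```

```text
t: 2.65
eef_pos: [0.6264, 0.0344, 0.0504]
tcp_rot: [0.0, -0.05, 0.999, 0.0]
ft_force: [-0.1, -0.2, 0.1]
width: 0.0505
finger_force: 0.0
```

```bash
python3 -m jog '[[[0,0,4],[0,0,0],0],[[0,0,4],[0,0,0],0],[[0,0,4],[0,0,0],0],[[0,0,4],[0,0,0],0],[[0,0,-15],[0,0,0],0],[[0,0,-35],[0,0,0],0],[[0,0,-55],[0,0,0],0],[[0,0,-75],[0,0,0],0],[[0,0,-95],[0,0,0],0],[[0,0,-100],[0,0,0],0]]' 25
python3 -c "
from h import *
st(); im=manip.get_image('scene'); cv2.imwrite('pics/s1.png',cv2.resize(im['frame'][180:380,220:480],None,fx=2.5,fy=2.5))"
```

```text
t: 3.48
eef_pos: [0.6277, 0.0346, 0.1527]
tcp_rot: [0.002, -0.05, 0.999, 0.0]
ft_force: [1.0, 0.4, -1.7]
width: 0.0357
finger_force: 25.0
3.4833 [0.6277 0.0346 0.1527] [ 2.300e-03 -5.000e-02  9.987e-01  2.000e-04] [ 1.   0.4 -1.7] 0.03569556228963124 24.99995246529579 [-0.18  0.61  0.08  1.68 -0.06  0.85  1.59]
```

View pics/s1.png

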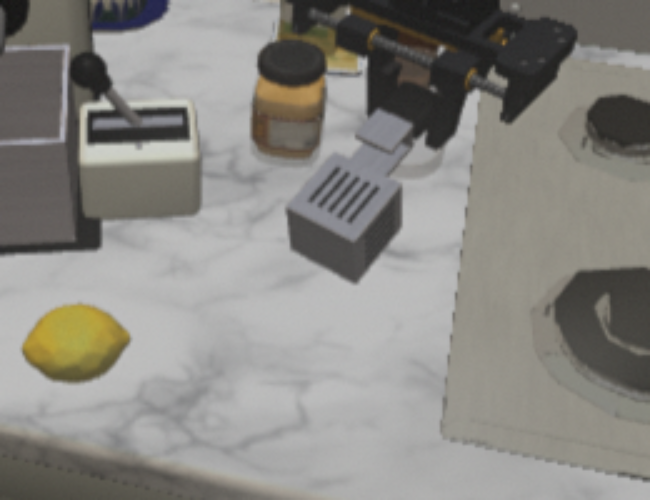

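The basket is held and still level, at (350,215) in the crop, so I'll tilt the tool itself.

```bash
python3 -m jog '[[[6,0,0],[0,-0.12,0],0],[[12,0,0],[0,-0.24,0],0],[[18,0,0],[0,-0.36,0],0],[[24,0,0],[0,-0.48,0],0],[[30,0,0],[0,-0.6,0],0],[[36,0,0],[0,-0.72,0],0],[[42,0,0],[0,-0.84,0],0],[[48,0,0],[0,-0.96,0],0],[[54,0,0],[0,-1.08,0],0],[[60,0,0],[0,-1.15,0],0]]' 40
python3 -c "
from h import *
s=st(); print(rot(s['tcp_rot']).as_matrix().round(3))"
```

```text
t: 4.37
eef_pos: [0.5815, 0.0084, 0.1427]
tcp_rot: [0.234, -0.033, 0.971, -0.038]
ft_force: [-0.5, -1.0, -1.4]
width: 0.0351
finger_force: 40.0
4.3667 [0.5815 0.0084 0.1427] [ 0.2343 -0.033   0.9709 -0.0381] [-0.5 -1.  -1.4] 0.0351249241553396 39.99976269900799 [ 0.02  0.43 -0.22  2.18  1.22  0.23  0.32]
[[-0.888 -0.046  0.457]
 [-0.082  0.995 -0.058]
 [-0.452 -0.089 -0.887]]
```

```bash
python3 -m jog '[[[0,0,-5],[0,-0.12,0],0],[[0,0,-5],[0,-0.24,0],0],[[0,0,-5],[0,-0.36,0],0],[[0,0,-5],[0,-0.48,0],0],[[0,0,-5],[0,-0.6,0],0],[[0,0,-5],[0,-0.7,0],0],[[0,0,-5],[0,-0.7,0],0],[[0,0,-5],[0,-0.7,0],0],[[0,0,-5],[0,-0.7,0],0],[[0,0,-5],[0,-0.7,0],0]]' 40
python3 -c "
from h import *
s=st(); print(rot(s['tcp_rot']).as_matrix().round(3))"
```

```text
t: 5.2
eef_pos: [0.5833, 0.0256, 0.1231]
tcp_rot: [0.431, -0.082, 0.898, -0.041]
ft_force: [-1.3, 2.5, -7.9]
width: 0.0355
finger_force: 39.7
5.2 [0.5833 0.0256 0.1231] [ 0.4311 -0.0824  0.8976 -0.041 ] [-1.3  2.5 -7.9] 0.03549111298353075 39.66412133557924 [ 0.71  0.96 -1.1   2.39  2.49  1.07 -0.39]
[[-0.615 -0.113  0.781]
 [-0.183  0.983 -0.003]
 [-0.767 -0.145 -0.625]]
```

```bash
python3 -m jog '[[[-15,-3,-12],[0,0,0],0],[[-25,-5,-6],[0,-0.06,0],0],[[-32,-7,2],[0,-0.12,0],0],[[-40,-8,12],[0,-0.18,0],0],[[-46,-9,23],[0,-0.24,0],0],[[-52,-10,34],[0,-0.3,0],0],[[-52,-10,34],[0,-0.36,0],0],[[-52,-10,34],[0,-0.42,0],0],[[-52,-10,34],[0,-0.42,0],0],[[-52,-10,34],[0,-0.42,0],0]]' 40
python3 -c "
from h import *
s=st(); print(rot(s['tcp_rot']).as_matrix().round(3))"
```

```text
t: 6.03
eef_pos: [0.6405, 0.0251, 0.1382]
tcp_rot: [0.604, -0.089, 0.792, -0.022]
ft_force: [0.2, 1.2, -1.4]
width: 0.0353
finger_force: 39.6
6.0333 [0.6405 0.0251 0.1382] [ 0.6041 -0.0889  0.7916 -0.0218] [ 0.2  1.2 -1.4] 0.03525564556238362 39.57036301158951 [ 0.75  1.25 -0.98  2.35  3.16  1.34 -0.46]
[[-0.254 -0.114  0.96 ]
 [-0.167  0.983  0.073]
 [-0.953 -0.142 -0.269]]
```

```bash
python3 -c "
from h import *
c,s=np.cos(.1),np.sin(.1)
rel([.63,.025,.140],R.from_matrix(np.array([[0,0,-1],[-s,c,0],[c,s,0]]).T))"
```

```text
shift mm [  1.    0.9 -10.6]
turn [-0.004 -0.274  0.144]
```

```bash
python3 -m jog '[[[0,0,-2],[0,-0.05,0.03],0],[[0,0,-4],[0,-0.1,0.06],0],[[0,0,-6],[0,-0.15,0.09],0],[[1,1,-8],[0,-0.2,0.12],0],[[1,1,-10],[0,-0.25,0.144],0],[[1,1,-10],[0,-0.27,0.144],0],[[1,1,-10],[0,-0.27,0.144],0],[[1,1,-10],[0,-0.27,0.144],0],[[1,1,-10],[0,-0.27,0.144],0],[[1,1,-10],[0,-0.27,0.144],0]]' 40
python3 -c "
from h import *
s=st(); print(rot(s['tcp_rot']).as_matrix().round(3))
im=manip.get_image('scene'); cv2.imwrite('pics/s2.png',im['frame'])"
```

```text
t: 6.87
eef_pos: [0.6318, 0.0252, 0.1432]
tcp_rot: [0.707, -0.035, 0.705, 0.033]
ft_force: [0.3, 0.3, -2.3]
width: 0.0353
finger_force: 39.6
6.8667 [0.6318 0.0252 0.1432] [ 0.7073 -0.0349  0.7052  0.0332] [ 0.3  0.3 -2.3] 0.03531110372793816 39.593168153223814 [ 0.78  1.47 -0.87  2.31  3.61  1.53 -0.57]
[[ 0.003 -0.096  0.995]
 [-0.002  0.995  0.096]
 [-1.    -0.003  0.003]]
```

View pics/s2.png

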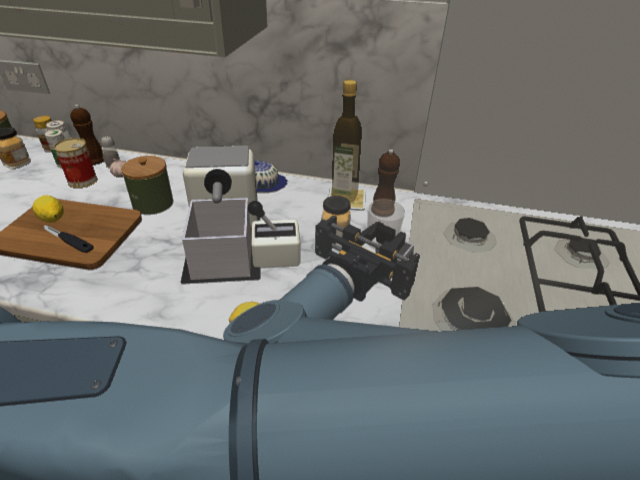

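The gripper is now horizontal at (370,255), with the arm in front of it and the lemon still at (245,312). I'll lower until the foot touches.

```bash
python3 -m jog '[[[4,0,0],[0,0,0],0],[[8,0,0],[0,0,0],0],[[12,0,0],[0,0,0],0],[[15,0,0],[0,0,0],0],[[17,0,0],[0,0,0],0],[[19,0,0],[0,0,0],0],[[20,0,0],[0,0,0],0],[[20,0,0],[0,0,0],0],[[20,0,0],[0,0,0],0],[[20,0,0],[0,0,0],0]]' 40
python3 -c "
from h import *
s=st()
im=manip.get_image('wrist'); cv2.imwrite('pics/w2.png',im['frame'])"
```

```text
t: 7.75
eef_pos: [0.6316, 0.0251, 0.1225]
tcp_rot: [0.707, -0.035, 0.705, 0.033]
ft_force: [0.4, 0.6, -1.3]
width: 0.0356
finger_force: 39.6
7.75 [0.6316 0.0251 0.1225] [ 0.7074 -0.0345  0.7052  0.0333] [ 0.4  0.6 -1.3] 0.03557095108611285 39.59338834058144 [ 0.77  1.51 -0.84  2.28  3.65  1.54 -0.57]
```

View pics/w2.png

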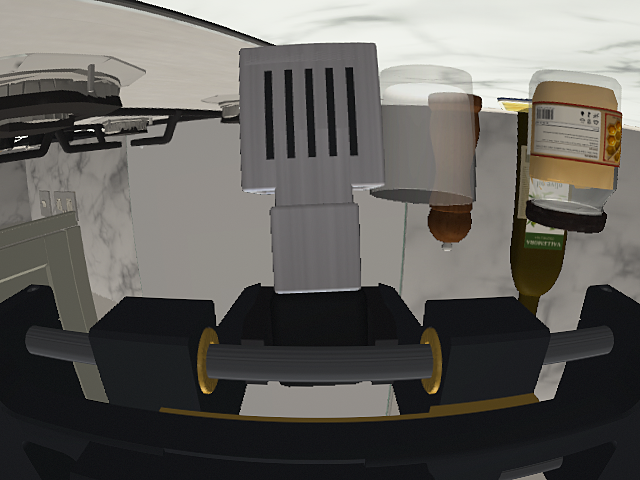

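The wrist camera, upside down, shows the basket straight in the grip, with cup (310,115) and foot at row 45. Next I'll lower the last few mm and release.

```bash
python3 -m jog '[[[1,0,0],[0,0,0],0],[[2,0,0],[0,0,0],0],[[3,0,0],[0,0,0],0],[[4,0,0],[0,0,0],0],[[5,0,0],[0,0,0],0],[[5,0,0],[0,0,0],0],[[5,0,0],[0,0,0],0.6],[[5,0,0],[0,0,0],0.8],[[5,0,0],[0,0,0],0.8],[[5,0,0],[0,0,0],0.8]]' 10

```

```text
t: 8.63
eef_pos: [0.6317, 0.0251, 0.1178]
tcp_rot: [0.708, -0.034, 0.705, 0.033]
ft_force: [0.0, 0.6, -0.3]
width: 0.0604
finger_force: 0.0
```

```bash
python3 -m jog '[[[0,0,0],[0,0,0],1],[[0,0,-5],[0,0,0],1],[[0,0,-15],[0,0,0],1],[[0,0,-30],[0,0,0],1],[[0,0,-50],[0,0,0],1],[[0,0,-70],[0,0,0],1],[[0,0,-90],[0,0,0],1],[[-30,0,-90],[0,0,0],1],[[-60,0,-90],[0,0,0],1],[[-90,0,-90],[0,0,0],1]]'
python3 -c "
from h import *
s=st()"
```

```text
t: 9.47
eef_pos: [0.5633, 0.0223, 0.1273]
tcp_rot: [0.711, -0.038, 0.701, 0.033]
ft_force: [-18.4, 38.7, 13.6]
width: 0.0878
finger_force: 0.0
9.4667 [0.5633 0.0223 0.1273] [ 0.711  -0.0381  0.7014  0.0328] [-18.4  38.7  13.6] 0.08783098024869883 0.0 [ 1.36  2.16 -1.11  2.4   3.78  1.03  0.18]
```

```bash
python3 -c "
from h import *
s=manip.sense(); print(np.round(s['qvel'],2),np.round(s['effort'],1),np.round(s['moment'],1))
im=manip.get_image('scene'); t=manip.get_image('top'); st()
cv2.imwrite('pics/s3.png',np.hstack([cv2.resize(im['frame'],(400,300)),cv2.resize(t['frame'],(400,300))]))"
```

```text
[ 0.74  0.06 -0.88  0.02 -0.68 -1.47  1.7 ] [  4.1  26.6 -23.4  21.2   3.6   2.9  -1.9] [ 0.6 -0.5  2.9]
9.5667 [0.5655 0.0164 0.1317] [ 0.7138 -0.034   0.6989  0.0283] [-0.3  0.4 -0.7] 0.08824389275255509 0.0 [ 1.36  2.16 -1.12  2.4   3.78  1.04  0.18]
```

View pics/s3.png

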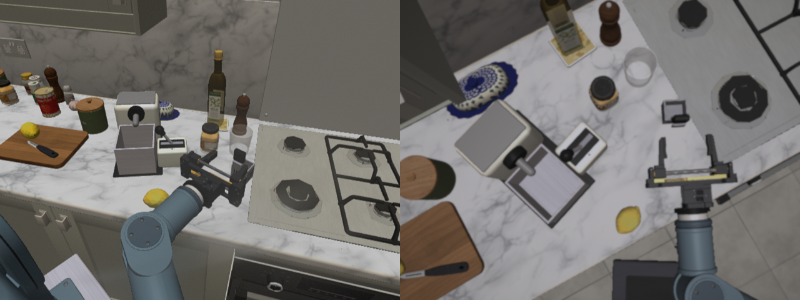

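The high reading came from the arm's own acceleration; it is zero now. The basket stands upright and free, at (675,112) in the right half. Next I'll raise the tool.

```bash
python3 -m jog '[[[-12,0,0],[0,0,0],1],[[-24,0,0],[0,0,0],1],[[-36,0,0],[0,0,0],1],[[-50,0,0],[0,0,0],1],[[-64,0,0],[0,0,0],1],[[-78,0,0],[0,0,0],1],[[-92,0,0],[0,0,0],1],[[-106,0,0],[0,0,0],1],[[-120,0,0],[0,0,0],1],[[-130,0,0],[0,0,0],1]]'
python3 -c "
from h import *
s=st();print(rot(s['tcp_rot']).as_matrix().round(3))"
```

```text
t: 10.4
eef_pos: [0.6214, 0.0212, 0.2241]
tcp_rot: [0.716, -0.036, 0.696, 0.036]
ft_force: [-0.5, -0.8, 0.4]
width: 0.0879
finger_force: 0.0
10.4 [0.6214 0.0212 0.2241] [ 0.7163 -0.0365  0.6959  0.0364] [-0.5 -0.8  0.4] 0.08786863089553278 0.0 [ 1.06  1.71 -1.27  2.4   3.52  1.28 -0.11]
[[ 0.029 -0.103  0.994]
 [ 0.001  0.995  0.103]
 [-1.    -0.002  0.029]]
```

```bash
python3 -m jog '[[[-10,0,0],[0,0.1,0],1],[[-20,0,0],[0,0.2,0],1],[[-30,0,0],[0,0.3,0],1],[[-40,0,0],[0,0.4,0],1],[[-50,0,0],[0,0.5,0],1],[[-50,0,0],[0,0.62,0],1],[[-50,0,0],[0,0.74,0],1],[[-50,0,0],[0,0.86,0],1],[[-50,0,0],[0,0.98,0],1],[[-50,0,0],[0,1.1,0],1]]'
python3 -c "
from h import *
s=st();print(rot(s['tcp_rot']).as_matrix().round(3))
y=R.from_euler('z',5.87,degrees=True)*R.from_matrix([[-1,0,0],[0,1,0],[0,0,-1]]); rel([.6,.025,.27],y)"
```

```text
t: 11.23
eef_pos: [0.6172, 0.0155, 0.2651]
tcp_rot: [0.407, -0.056, 0.911, 0.011]
ft_force: [-0.4, -1.0, -3.2]
width: 0.0883
finger_force: 0.0
11.2333 [0.6172 0.0155 0.2651] [ 0.4073 -0.0565  0.9115  0.011 ] [-0.4 -1.  -3.2] 0.08830321647824903 0.0 [ 0.8   0.42 -1.05  2.24  2.13  0.38 -0.36]
[[-0.662 -0.112  0.741]
 [-0.094  0.993  0.066]
 [-0.744 -0.026 -0.668]]
shift mm [  6.8  11.2 -15.4]
turn [-0.02   0.839  0.02 ]
```

```bash
python3 -m jog '[[[0,0,0],[0,0.1,0],1],[[0,0,0],[0,0.2,0],1],[[0,0,0],[0,0.3,0],1],[[0,0,0],[0,0.4,0],1],[[0,0,0],[0,0.5,0],1],[[0,0,0],[0,0.6,0],1],[[0,0,0],[0,0.7,0],1],[[0,0,0],[0,0.8,0],1],[[0,0,0],[0,0.84,0],1],[[0,0,0],[0,0.84,0],1]]'
python3 - <<'E'
from h import *
s=st();print(rot(s['tcp_rot']).as_matrix().round(3))
im=manip.get_image('top');W=cloud(im);S=W.reshape(-1,3)*1000
S=S[(np.hypot(S[:,0]-630,S[:,1]-30)<70)&(S[:,2]>20)&(S[:,2]<170)]
for z0,z1 in((128,145),(50,70),(88,104)):
    Q=S[(S[:,2]>z0)&(S[:,2]<z1)]
    if len(Q)>10: print(z0,len(Q),cv2.minAreaRect(Q[:,:2].astype(np.float32)),np.median(Q,0))
cv2.imwrite('pics/t4.png',im['frame'][100:330,300:560])
E
```

```text
t: 12.07
eef_pos: [0.6153, 0.0147, 0.2621]
tcp_rot: [0.036, -0.056, 0.998, -0.015]
ft_force: [1.0, 0.4, -0.7]
width: 0.0885
finger_force: 0.0
12.0667 [0.6153 0.0147 0.2621] [ 0.0364 -0.0561  0.9977 -0.0145] [ 1.   0.4 -0.7] 0.08847113934988202 0.0 [ 0.58  0.63 -1.01  1.64  0.64  1.14  1.09]
[[-0.991 -0.111  0.074]
 [-0.113  0.993 -0.025]
 [-0.071 -0.033 -0.997]]
128 259 ((616.4024047851562, 23.92021942138672), (16.556880950927734, 34.47348403930664), 3.097355604171753) [614.8886339   22.71413278 134.53897764]
50 112 ((644.4343872070312, 22.372379302978516), (46.858551025390625, 76.946533203125), 72.78053283691406) [674.00175123  17.34555267  61.16648856]
88 95 ((608.5682373046875, 25.24188995361328), (33.09833908081055, 8.635932922363281), 83.56887817382812) [608.5961334   24.36546169  94.57334501]
```

```bash
python3 -c "
from h import *
y=R.from_euler('z',5.5,degrees=True)*R.from_matrix([[-1,0,0],[0,1,0],[0,0,-1]]); rel([.6165,.0240,.180],y); rel([.6165,.0240,.109],y)"
```

```text
shift mm [ 4.9 13.  80.9]
turn [-0.031  0.064  0.013]
shift mm [  9.4  15.2 151.7]
turn [-0.031  0.064  0.013]
```

```bash
python3 -m jog '[[[1,5,8],[-0.03,0.064,0.013],1],[[2,9,30],[-0.03,0.064,0.013],1],[[4,13,55],[-0.03,0.064,0.013],1],[[5,13,80],[-0.03,0.064,0.013],1],[[6,14,100],[-0.03,0.064,0.013],1],[[7,14,120],[-0.03,0.064,0.013],1],[[8,15,135],[-0.03,0.064,0.013],1],[[9,15,147],[-0.03,0.064,0.013],1],[[9,15,152],[-0.03,0.064,0.013],1],[[9,15,152],[-0.03,0.064,0.013],1]]'
python3 -c "
from h import *
y=R.from_euler('z',5.5,degrees=True)*R.from_matrix([[-1,0,0],[0,1,0],[0,0,-1]]); st(); rel([.6165,.0240,.109],y)"
```

```text
t: 12.95
eef_pos: [0.6187, 0.0255, 0.109]
tcp_rot: [0.008, -0.049, 0.999, -0.001]
ft_force: [0.7, 0.2, -0.3]
width: 0.0879
finger_force: 0.0
12.95 [0.6187 0.0255 0.109 ] [ 7.800e-03 -4.930e-02  9.988e-01 -9.000e-04] [ 0.7  0.2 -0.3] 0.0879098711936144 0.0 [ 0.47  0.84 -0.88  1.69  0.77  0.97  0.98]
shift mm [ 2.3 -1.3 -0.1]
turn [-0.003  0.016  0.003]
```

```bash
python3 -m jog '[[[2,-1,0],[0,0.016,0],1],[[2,-1,0],[0,0.016,0],0],[[2,-1,0],[0,0.016,0],0],[[2,-1,0],[0,0.016,0],0],[[2,-1,0],[0,0.016,0],0],[[2,-1,0],[0,0.016,0],0],[[2,-1,0],[0,0.016,0],0],[[2,-1,0],[0,0.016,0],0],[[2,-1,0],[0,0.016,0],0],[[2,-1,0],[0,0.016,0],0]]' 30
python3 -c "
from h import *
st()"
```

```text
t: 13.78
eef_pos: [0.6178, 0.0245, 0.1101]
tcp_rot: [0.001, -0.049, 0.999, -0.001]
ft_force: [0.6, -0.3, -0.3]
width: 0.0357
finger_force: 29.9
13.7833 [0.6178 0.0245 0.1101] [ 8.000e-04 -4.910e-02  9.988e-01 -1.000e-03] [ 0.6 -0.3 -0.3] 0.03569071247503957 29.882444464601576 [ 0.47  0.84 -0.88  1.68  0.76  0.99  0.99]
```

```bash
python3 -m jog '[[[0,0,-10],[0,0,0],0],[[0,0,-35],[0,0,0],0],[[0,0,-60],[0,0,0],0],[[0,0,-90],[0,0,0],0],[[0,0,-120],[0,0,0],0],[[10,16,-145],[0,0,-0.05],0],[[22,35,-160],[0,0,-0.11],0],[[36,57,-165],[0,0,-0.18],0],[[50,80,-165],[0,0,-0.25],0],[[64,101,-165],[0,0,-0.32],0]]' 40
python3 -c "
from h import *
st(); y=R.from_euler('z',.8648)*R.from_matrix([[-1,0,0],[0,1,0],[0,0,-1]]); rel([.4238,.2740,.275],y)"
```

```text
t: 14.62
eef_pos: [0.5427, 0.1203, 0.2758]
tcp_rot: [0.001, -0.21, 0.978, -0.001]
ft_force: [0.4, 1.0, -1.3]
width: 0.0353
finger_force: 39.9
14.6167 [0.5427 0.1203 0.2758] [ 0.001  -0.2096  0.9778 -0.0013] [ 0.4  1.  -1.3] 0.03528655024379073 39.8705209325999 [ 0.5   0.6  -1.14  1.72  0.58  1.21  1.21]
shift mm [ 45.5 189.    0.2]
turn [-0.003  0.001 -0.443]
```

```bash
python3 -m jog '[[[6,24,0],[0,0,-0.06],0],[[12,48,0],[0,0,-0.12],0],[[18,72,0],[0,0,-0.18],0],[[24,98,0],[0,0,-0.24],0],[[30,124,0],[0,0,-0.3],0],[[36,150,0],[0,0,-0.36],0],[[42,172,0],[0,0,-0.4],0],[[45,185,0],[0,0,-0.43],0],[[45,189,0],[0,0,-0.443],0],[[45,189,0],[0,0,-0.443],0]]' 40
python3 - <<'E'
from h import *
s=st(); y=R.from_euler('z',.8648)*R.from_matrix([[-1,0,0],[0,1,0],[0,0,-1]]); rel([.4238,.2740,.275],y)
im=manip.get_image('wrist'); cv2.imwrite('pics/w5.png',im['frame'])
for n in('scene','top'):
    im=manip.get_image(n); np.savez(n+'5.npz',W=cloud(im),f=im['frame'])
    if n=='scene': cv2.imwrite('pics/s5.png',im['frame'])
E
```

```text
t: 15.45
eef_pos: [0.4257, 0.274, 0.2744]
tcp_rot: [0.0, -0.418, 0.908, -0.001]
ft_force: [0.5, -0.0, -2.3]
width: 0.0357
finger_force: 39.9
15.45 [0.4257 0.274  0.2744] [ 4.000e-04 -4.184e-01  9.083e-01 -1.400e-03] [ 0.5 -0.  -2.3] 0.03565876733038771 39.873831029981375 [ 0.25  0.54 -1.22  1.84  0.55  1.16  1.28]
shift mm [ 1.2  1.4 -0.6]
turn [-0.003 -0.    -0.001]
```

View pics/s5.png

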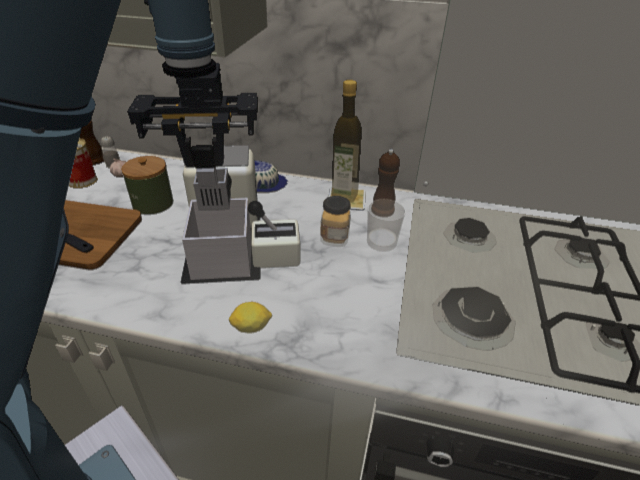

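View pics/w5.png

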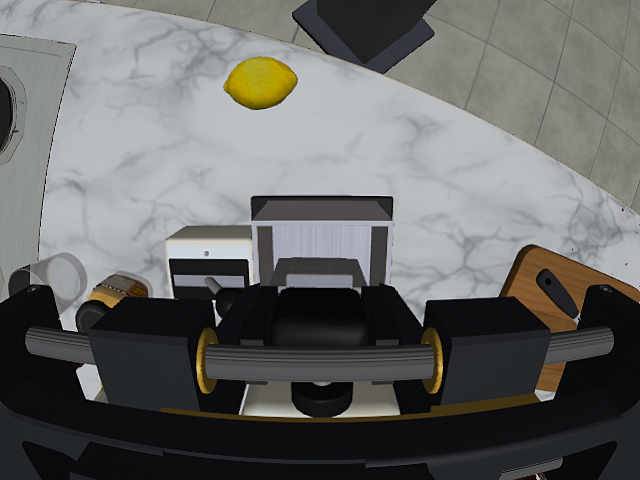

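The scene picture shows the basket at (212,190) above the bowl with its hook side towards the robot. Next I'll measure the tongue against the wall in the same camera.

```bash
python3 - <<'E'
from h import *
p=[480.61,340.62,.8648]
c,s=np.cos(p[2]),np.sin(p[2])
for n in('scene','top'):
    S=np.load(n+'5.npz')['W'].reshape(-1,3)*1000; D=S[:,:2]-p[:2]; J=np.c_[D@[c,s],D@[-s,c],S[:,2]]
    def q(t,x0,x1,y0,y1,z0,z1):
        m=(J[:,0]>x0)&(J[:,0]<x1)&(J[:,1]>y0)&(J[:,1]<y1)&(J[:,2]>z0)&(J[:,2]<z1)
        if m.sum()>5: print(n,t,m.sum(),np.percentile(J[m],[3,50,97],axis=0).round(1).tolist())
    q("wall",-100,-80,-50,50,30,105); q("rim",-100,-75,-50,50,109,115)
    q("tongue",-110,-92,-25,25,226,250); q("cup",-92,-60,-40,40,160,222); q("cup+bottom",-92,-60,-40,40,150,175); q("anything",-120,-60,-25,25,222,262)
s=manip.sense()["eef_pos"]*1000 if 0 else np.array(manip.sense()["eef_pos"])*1000; d=s[:2]-p[:2]; print("tcp J",d@[c,np.sin(p[2])],d@[-np.sin(p[2]),c],s[2])
E
```

```text
scene wall 1527 [[-91.5, -46.9, 32.6], [-89.4, 0.4, 68.9], [-87.4, 47.1, 103.0]]
scene rim 152 [[-91.0, -47.4, 109.4], [-88.7, -2.7, 111.9], [-85.1, 46.2, 113.9]]
scene tongue 170 [[-98.7, -18.5, 231.3], [-96.5, -4.7, 240.6], [-94.2, 9.7, 249.4]]
scene cup 825 [[-78.1, -33.0, 167.5], [-75.7, -6.4, 194.5], [-68.6, 21.0, 219.0]]
scene cup+bottom 136 [[-76.6, -33.4, 165.2], [-74.4, -5.4, 170.7], [-67.5, 20.2, 174.8]]
scene anything 377 [[-98.7, -19.5, 223.7], [-96.2, -5.3, 246.1], [-73.8, 19.7, 260.7]]
top wall 28 [[-90.2, -49.7, 35.6], [-90.0, -46.0, 64.2], [-89.7, -41.5, 100.6]]
tcp J -86.8556767645897 -3.636819318315843 273.98402572427847
```

```bash
python3 -m jog '[[[3,5,0],[0,0,0],0],[[3,5,10],[0,0,0],0],[[3,5,25],[0,0,0],0],[[3,5,40],[0,0,0],0],[[3,5,55],[0,0,0],0],[[3,5,70],[0,0,0],0],[[3,5,84],[0,0,0],0],[[3,5,96],[0,0,0],0],[[3,5,106],[0,0,0],0],[[3,5,108],[0,0,0],0]]' 40
python3 - <<'E'
from h import *
st(); p=[480.61,340.62,.8648]
c,s=np.cos(p[2]),np.sin(p[2])
im=manip.get_image('scene'); cv2.imwrite('pics/s6.png',cv2.resize(im['frame'][120:300,140:320],None,fx=3,fy=3))
S=cloud(im).reshape(-1,3)*1000; D=S[:,:2]-p[:2]; J=np.c_[D@[c,s],D@[-s,c],S[:,2]]
def q(t,x0,x1,y0,y1,z0,z1):
        m=(J[:,0]>x0)&(J[:,0]<x1)&(J[:,1]>y0)&(J[:,1]<y1)&(J[:,2]>z0)&(J[:,2]<z1)
        if m.sum()>5: print(t,m.sum(),np.percentile(J[m],[3,50,97],axis=0).round(1).tolist())
q("wall",-100,-80,-50,50,30,105); q("tongue",-110,-92,-25,25,112,155); q("cup",-85,-60,-40,40,112,125)
E
```

```text
t: 16.43
eef_pos: [0.4197, 0.2736, 0.1644]
tcp_rot: [-0.001, -0.418, 0.909, -0.001]
ft_force: [0.2, -1.0, -2.2]
width: 0.0354
finger_force: 39.9
16.4333 [0.4197 0.2736 0.1644] [-9.000e-04 -4.175e-01  9.087e-01 -1.400e-03] [ 0.2 -1.  -2.2] 0.03542323538050199 39.873114824295044 [ 0.14  0.66 -1.07  1.95  0.71  0.97  1.15]
wall 1525 [[-91.7, -46.9, 32.8], [-89.4, 0.4, 69.1], [-87.4, 47.0, 102.6]]
tongue 264 [[-103.1, -13.0, 122.6], [-100.4, 1.2, 140.1], [-95.0, 15.3, 153.2]]
cup 60 [[-82.4, -26.7, 112.4], [-78.5, -13.8, 114.9], [-63.3, 27.4, 120.5]]
```

```bash
python3 -m jog '[[[-1,0,5],[0,0,0],0],[[-1,0,11],[0,0,0],0],[[-1,0,17],[0,0,0],0],[[-1,0,22],[0,0,0],0],[[-1,0,26],[0,0,0],0],[[-1,0,28],[0,0,0],0],[[-1,0,30],[0,0,0],0],[[-1,0,31],[0,0,0],0],[[-1,0,32],[0,0,0],0],[[-1,0,32],[0,0,0],0]]' 40
python3 -c "
from h import *
st()"
```

```text
t: 17.32
eef_pos: [0.421, 0.2749, 0.1342]
tcp_rot: [0.0, -0.418, 0.909, -0.001]
ft_force: [0.5, 0.4, -2.1]
width: 0.0358
finger_force: 39.9
17.3167 [0.421  0.2749 0.1342] [ 3.000e-04 -4.175e-01  9.087e-01 -1.300e-03] [ 0.5  0.4 -2.1] 0.035807088665995766 39.87290818244219 [ 0.1   0.7  -1.03  1.97  0.77  0.93  1.11]
```

Not in contact yet; I'll go a little lower.

```bash
python3 -m jog '[[[0,0,1],[0,0,0],0],[[0,0,1.5],[0,0,0],0],[[0,0,2],[0,0,0],0],[[0,0,2.5],[0,0,0],0],[[0,0,3],[0,0,0],0],[[0,0,3],[0,0,0],0],[[0,0,3],[0,0,0],0],[[0,0,3],[0,0,0],0],[[0,0,3],[0,0,0],0],[[0,0,3],[0,0,0],0]]' 40
python3 - <<'E'
from h import *
st(); p=[480.61,340.62,.8648]
c,s=np.cos(p[2]),np.sin(p[2])
im=manip.get_image('scene')
S=cloud(im).reshape(-1,3)*1000; D=S[:,:2]-p[:2]; J=np.c_[D@[c,s],D@[-s,c],S[:,2]]
def q(t,x0,x1,y0,y1,z0,z1):
        m=(J[:,0]>x0)&(J[:,0]<x1)&(J[:,1]>y0)&(J[:,1]<y1)&(J[:,2]>z0)&(J[:,2]<z1)
        if m.sum()>5: print(t,m.sum(),np.percentile(J[m],[3,50,97],axis=0).round(1).tolist())
q("tongue",-110,-94.5,-30,30,75,125)
E
```

```text
t: 18.15
eef_pos: [0.4212, 0.2751, 0.1323]
tcp_rot: [0.001, -0.418, 0.909, -0.002]
ft_force: [-1.7, -2.6, 10.3]
width: 0.0359
finger_force: 39.9
18.15 [0.4212 0.2751 0.1323] [ 6.000e-04 -4.175e-01  9.087e-01 -1.700e-03] [-1.7 -2.6 10.3] 0.03588901030507382 39.85427591018379 [ 0.1   0.7  -1.03  1.97  0.77  0.92  1.1 ]
tongue 229 [[-100.9, -13.2, 90.2], [-98.4, 1.0, 107.3], [-94.9, 15.1, 122.4]]
```

The bridge rests on the rim: 10 N upward, with the tongue down to z 90 outside the wall. I'll release and rise.

```bash
python3 -m jog '[[[0,0,-1],[0,0,0],0.5],[[0,0,-1],[0,0,0],0.6],[[0,0,-1],[0,0,0],0.7],[[0,0,-1],[0,0,0],0.7],[[0,0,-10],[0,0,0],0.7],[[0,0,-30],[0,0,0],0.7],[[0,0,-55],[0,0,0],0.7],[[0,0,-85],[0,0,0],0.7],[[0,0,-110],[0,0,0],0.7],[[0,0,-130],[0,0,0],0.7]]' 10
python3 - <<'E'
from h import *
st(); p=[480.61,340.62,.8648]
c,s=np.cos(p[2]),np.sin(p[2])
im=manip.get_image('scene'); cv2.imwrite('pics/s7.png',cv2.resize(im['frame'][100:300,140:340],None,fx=3,fy=3))
S=cloud(im).reshape(-1,3)*1000; D=S[:,:2]-p[:2]; J=np.c_[D@[c,s],D@[-s,c],S[:,2]]
def q(t,x0,x1,y0,y1,z0,z1):
        m=(J[:,0]>x0)&(J[:,0]<x1)&(J[:,1]>y0)&(J[:,1]<y1)&(J[:,2]>z0)&(J[:,2]<z1)
        if m.sum()>5: print(t,m.sum(),np.percentile(J[m],[3,50,97],axis=0).round(1).tolist())
q("tongue",-110,-94.5,-30,30,75,117); q("grip",-110,-70,-30,30,119,165); q("knob",-40,0,-130,-60,122,155);q("knobhi",-40,0,-130,-60,135,155)
E
```

```text
t: 19.03
eef_pos: [0.4208, 0.2758, 0.2637]
tcp_rot: [0.001, -0.418, 0.909, -0.001]
ft_force: [0.3, 0.2, -0.0]
width: 0.062
finger_force: 0.0
19.0333 [0.4208 0.2758 0.2637] [ 1.000e-03 -4.178e-01  9.085e-01 -9.000e-04] [ 0.3  0.2 -0. ] 0.061985730199809026 0.0 [ 0.23  0.53 -1.19  1.86  0.55  1.13  1.27]
tongue 185 [[-101.5, -12.9, 91.2], [-99.7, 1.0, 103.6], [-97.4, 15.1, 116.4]]
grip 423 [[-97.3, -16.2, 119.6], [-93.0, 0.5, 143.1], [-83.2, 17.0, 159.3]]
knob 174 [[-34.7, -92.2, 123.5], [-28.7, -79.0, 136.0], [-16.7, -65.1, 144.1]]
knobhi 98 [[-32.8, -89.1, 135.5], [-26.5, -79.0, 140.2], [-16.2, -67.0, 144.3]]
```

View pics/s7.png

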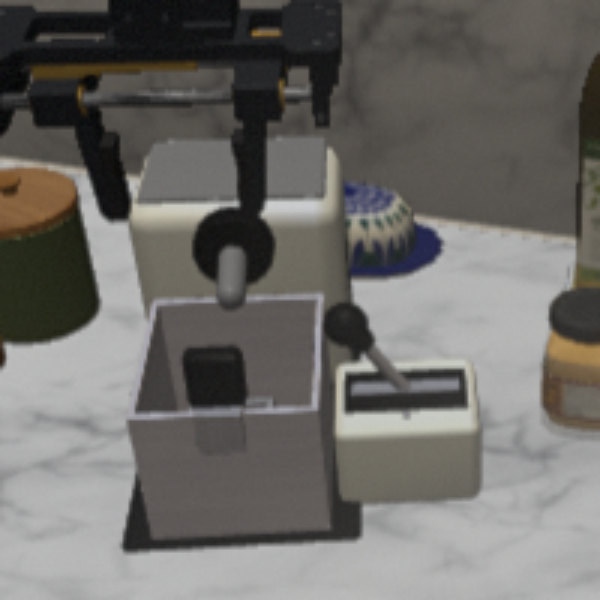

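The basket hangs by itself over the front wall: grip (215,375), tongue (220,432). The lever still points left, with its knob at (347,325). For the switch I'll close the fingers, turn the tool by 90° and push the knob sideways.

```bash
cat >> h.py <<'E'
p=np.array([480.61,340.62,.8648]); c_,s_=np.cos(p[2]),np.sin(p[2])
def J(X):
    X=np.atleast_2d(X); D=X[:,:2]*1000-p[:2]; return np.c_[D@[c_,s_],D@[-s_,c_],X[:,2]*1000]
def tcpJ():
    s=manip.sense(); print("t",s["t"],"TCP J",J(s["eef_pos"]).round(1),"F_J",np.round(R.from_euler("z",-p[2]).apply(s["ft_force"]),1)); return s
def knob():
    for n in("scene","top"):
        K=J(cloud(manip.get_image(n)).reshape(-1,3)); m=(K[:,2]>122)&(K[:,2]<162)&(abs(K[:,0]+20)<22)&(abs(K[:,1]+115)<62)
        K=K[m]; print(n,len(K),np.percentile(K,[3,50,97],axis=0).round(1).tolist() if len(K) else "")
        if n=="top":
            S=K[:0]
E
python3 - <<'E'
from h import *
tcpJ()
A=np.load("top0.npz")["W"].reshape(-1,3); A=A[~np.isnan(A[:,0])]; Q=J(A)
m=(abs(Q[:,1])<45)&(Q[:,0]>-5)&(Q[:,0]<62)&(Q[:,2]>116)
for x in range(-5,62,8):
    k=m&(abs(Q[:,0]-x)<4)
    if k.any(): print(x,Q[k,2].max().round(),Q[k,1].min().round(),Q[k,1].max().round())
E
```

```text
t 19.0833 TCP J [[-86.3   3.6 266.8]] F_J [ 2.2 -0.6  1.9]
3 145.0 -7.0 8.0
11 148.0 -10.0 10.0
19 150.0 -10.0 9.0
27 151.0 -10.0 9.0
35 153.0 -10.0 9.0
43 174.0 -26.0 25.0
51 175.0 -28.0 27.0
59 176.0 -28.0 27.0
```

```bash
python3 -m jog '[[[-6,-5,0],[0,0,0.12],0],[[-12,-10,0],[0,0,0.24],0],[[-18,-15,0],[0,0,0.36],0],[[-24,-20,0],[0,0,0.48],0],[[-30,-25,0],[0,0,0.6],0],[[-36,-30,0],[0,0,0.72],0],[[-42,-35,0],[0,0,0.84],0],[[-48,-40,10],[0,0,0.96],0],[[-56,-44,20],[0,0,1.08],0],[[-56,-44,30],[0,0,1.2],0]]'
python3 -c "
from h import *
s=st();tcpJ(); rel(list((p[:2]+[c_*-30+s_*40,s_*-30-c_*40])/1000)+[.2],R.from_euler('z',.8648-np.pi/2)*R.from_matrix([[-1,0,0],[0,1,0],[0,0,-1]]))"
```

```text
t: 19.92
eef_pos: [0.4921, 0.2894, 0.2314]
tcp_rot: [0.001, 0.172, 0.985, -0.0]
ft_force: [0.2, -0.3, 0.1]
width: 0.0003
finger_force: 0.0
19.9167 [0.4921 0.2894 0.2314] [ 1.400e-03  1.718e-01  9.851e-01 -2.000e-04] [ 0.2 -0.3  0.1] 0.00034522941873464273 0.0 [-0.01  0.55 -0.82  1.73  0.46  1.06  0.23]
t 19.9167 TCP J [[-31.5 -41.9 231.4]] F_J [-0.1 -0.4  0.1]
shift mm [ 1.4  2.1 31.4]
turn [0.001 0.003 0.361]
```

```bash
python3 -m jog '[[[1,2,0],[0,0,0.12],0],[[1,2,0],[0,0,0.24],0],[[1,2,0],[0,0,0.36],0],[[1,2,20],[0,0,0.36],0],[[1,2,40],[0,0,0.36],0],[[1,2,60],[0,0,0.36],0],[[1,2,78],[0,0,0.36],0],[[1,2,92],[0,0,0.36],0],[[1,2,101],[0,0,0.36],0],[[1,2,103],[0,0,0.36],0]]'
python3 -c "
from h import *
tcpJ();knob()"
```

```text
t: 20.75
eef_pos: [0.4899, 0.2906, 0.127]
tcp_rot: [0.0, 0.342, 0.94, -0.001]
ft_force: [-0.8, -0.3, 1.0]
width: 0.0003
finger_force: 0.0
t 20.75 TCP J [[-32.  -39.5 127. ]] F_J [-0.7  0.4  1. ]
scene 150 [[-35.5, -92.1, 122.8], [-29.3, -80.9, 136.6], [-16.2, -70.8, 144.0]]
top 0
```

```bash
python3 -m jog '[[[-5,0,0],[0,0,0],0],[[-11,0,0],[0,0,0],0],[[-17,0,0],[0,0,0],0],[[-22,0,0],[0,0,0],0],[[-27,0,0],[0,0,0],0],[[-32,0,0],[0,0,0],0],[[-37,0,0],[0,0,0],0],[[-41,0,0],[0,0,0],0],[[-44,0,0],[0,0,0],0],[[-44,0,0],[0,0,0],0]]'
python3 -c "
from h import *
tcpJ();knob()"
```

```text
t: 21.68
eef_pos: [0.5252, 0.2632, 0.1294]
tcp_rot: [0.001, 0.342, 0.94, 0.0]
ft_force: [-1.9, 3.5, 2.7]
width: 0.0005
finger_force: 1.5
t 21.6833 TCP J [[-29.9 -84.2 129.4]] F_J [1.4 3.7 2.7]
scene 44 [[-41.9, -124.7, 122.1], [-28.5, -109.1, 126.3], [-21.1, -77.0, 148.1]]
top 0
```

```bash
cat >> h.py <<'E'
def lever():
    K=J(cloud(manip.get_image("scene")).reshape(-1,3)); m=(K[:,2]>80)&(K[:,2]<112)&(K[:,0]>-32)&(K[:,0]<-12)&(abs(K[:,1]+115)<45); K=K[m]
    a=np.arctan2(-(K[:,1]+115),K[:,2]-72); print("lever n",len(K),"angle",np.percentile(a,[10,50,90]).round(3),"y by z",[(z,np.median(K[abs(K[:,2]-z)<3,1]).round(1)) for z in(83,89,95,101,107) if (abs(K[:,2]-z)<3).any()])
E
python3 -c "
from h import *
lever()
W=np.load('scene0.npz')['W']
import h
h.cloud=lambda im:W
h.lever()"
```

```text
lever n 64 angle [-0.203 -0.025  0.175] y by z [(83, np.float64(-115.5)), (89, np.float64(-114.6)), (95, np.float64(-115.0)), (101, np.float64(-113.1)), (107, np.float64(-113.3))]
lever n 81 angle [-0.639 -0.481 -0.262] y by z [(83, np.float64(-112.3)), (89, np.float64(-108.5)), (95, np.float64(-102.7)), (101, np.float64(-99.0)), (107, np.float64(-95.0))]
```

```bash
python3 -m jog '[[[-2,0,0],[0,0,0],0],[[-4,0,0],[0,0,0],0],[[-6,0,0],[0,0,0],0],[[-7,0,0],[0,0,0],0],[[-7,0,0],[0,0,0],0],[[-7,0,0],[0,0,0],0],[[-7,0,0],[0,0,0],0],[[-7,0,0],[0,0,0],0],[[-7,0,0],[0,0,0],0],[[-7,0,0],[0,0,0],0]]'
python3 -c "
from h import *
tcpJ();lever()"
```

```text
t: 22.72
eef_pos: [0.5298, 0.2578, 0.1283]
tcp_rot: [0.001, 0.342, 0.94, -0.001]
ft_force: [-0.8, 2.1, 0.2]
width: 0.0005
finger_force: 0.6
t 22.7167 TCP J [[-31.1 -91.2 128.3]] F_J [1.1 2.  0.2]
lever n 63 angle [-0.074  0.085  0.28 ] y by z [(83, np.float64(-116.5)), (89, np.float64(-116.8)), (95, np.float64(-117.0)), (101, np.float64(-118.1)), (107, np.float64(-117.3))]
```

```bash
for i in 1 2 3; do python3 -m jog '[[[0,0,0],[0,0,0],0],[[0,0,0],[0,0,0],0],[[0,0,0],[0,0,0],0],[[0,0,0],[0,0,0],0],[[0,0,0],[0,0,0],0],[[0,0,0],[0,0,0],0],[[0,0,0],[0,0,0],0],[[0,0,0],[0,0,0],0],[[0,0,0],[0,0,0],0],[[0,0,0],[0,0,0],0]]' | head -1; done
python3 -c "
from h import *
tcpJ();lever()"
```

```text
t: 23.6
t: 24.43
t: 25.27
t 25.2667 TCP J [[-30.9 -90.8 128.5]] F_J [-0.4  0.3 -0.7]
lever n 61 angle [-0.088  0.079  0.267] y by z [(83, np.float64(-116.5)), (89, np.float64(-116.7)), (95, np.float64(-117.0)), (101, np.float64(-117.2)), (107, np.float64(-117.4))]
```

```bash
python3 -m jog '[[[-5,0,0],[0,0,0],0],[[-11,0,0],[0,0,0],0],[[-17,0,0],[0,0,0],0],[[-23,0,0],[0,0,0],0],[[-28,0,0],[0,0,0],0],[[-32,0,0],[0,0,0],0],[[-35,0,0],[0,0,0],0],[[-37,0,0],[0,0,0],0],[[-38,0,0],[0,0,0],0],[[-38,0,0],[0,0,0],0]]'
python3 -c "
from h import *
tcpJ();lever()"
```

```text
t: 26.15
eef_pos: [0.5577, 0.234, 0.1282]
tcp_rot: [0.0, 0.342, 0.94, -0.001]
ft_force: [-5.6, 2.5, -0.5]
width: 0.0006
finger_force: 2.7
t 26.15 TCP J [[ -31.1 -127.9  128.2]] F_J [-1.7  5.9 -0.5]
lever n 76 angle [0.353 0.543 0.701] y by z [(83, np.float64(-120.7)), (89, np.float64(-124.9)), (95, np.float64(-127.6)), (101, np.float64(-133.4)), (107, np.float64(-135.7))]
```

```bash
python3 -m jog '[[[-1,0,0],[0,0,0],0],[[-2,0,0],[0,0,0],0],[[-3,0,0],[0,0,0],0],[[-4,0,0],[0,0,0],0],[[-4,0,0],[0,0,0],0],[[-4,0,0],[0,0,0],0],[[-4,0,0],[0,0,0],0],[[-4,0,0],[0,0,0],0],[[-4,0,0],[0,0,0],0],[[-4,0,0],[0,0,0],0]]'
python3 -c "
from h import *
tcpJ();lever()"
```

```text
t: 27.03
eef_pos: [0.5581, 0.2337, 0.1281]
tcp_rot: [-0.002, 0.341, 0.94, -0.001]
ft_force: [-11.9, 7.0, 1.8]
width: 0.0003
finger_force: 6.3
t 27.0333 TCP J [[ -31.1 -128.3  128.1]] F_J [-2.5 13.6  1.8]
lever n 77 angle [0.339 0.524 0.7  ] y by z [(83, np.float64(-118.7)), (89, np.float64(-124.9)), (95, np.float64(-129.2)), (101, np.float64(-132.5)), (107, np.float64(-135.8))]
```

The lever is at its stop: the force rose to 13.6 N without further travel. I'll back off and rise.

```bash
python3 -m jog '[[[5,0,0],[0,0,0],0],[[12,0,0],[0,0,0],0],[[20,0,0],[0,0,0],0],[[20,0,-15],[0,0,0],0],[[20,0,-40],[0,0,0],0],[[20,0,-70],[0,0,0],0],[[20,0,-100],[0,0,0],0],[[20,0,-130],[0,0,0],0],[[20,0,-160],[0,0,0],0],[[20,0,-160],[0,0,0],0]]'
python3 - <<'E'
from h import *
tcpJ();lever();knob()
Q=J(cloud(manip.get_image("scene")).reshape(-1,3))
for t,b in dict(tongue=(-110,-94.5,-30,30,75,117),grip=(-110,-70,-30,30,119,165)).items():
    m=(Q[:,0]>b[0])&(Q[:,0]<b[1])&(Q[:,1]>b[2])&(Q[:,1]<b[3])&(Q[:,2]>b[4])&(Q[:,2]<b[5]); print(t,m.sum(),np.percentile(Q[m],[3,50,97],axis=0).round(1).tolist())
a=np.load("scene0.npz")["f"].astype(int); f=manip.get_image("scene")["frame"].astype(int)
for n,(u,v) in dict(lemon=(250,317),jar=(335,222),glass=(385,225)).items(): print(n,abs(a-f)[v-28:v+28,u-28:u+28].mean().round(2))
E
```

```text
t: 27.92
eef_pos: [0.5491, 0.2461, 0.2962]
tcp_rot: [0.005, 0.343, 0.939, 0.003]
ft_force: [0.8, 1.3, 0.5]
width: 0.0007
finger_force: 0.0
t 27.9167 TCP J [[ -27.5 -113.5  296.2]] F_J [1.5 0.2 0.5]
lever n 75 angle [0.372 0.533 0.692] y by z [(83, np.float64(-120.7)), (89, np.float64(-124.9)), (95, np.float64(-128.3)), (101, np.float64(-132.6)), (107, np.float64(-137.7))]
scene 168 [[-34.9, -166.6, 122.8], [-28.1, -153.6, 135.8], [-17.3, -140.3, 143.6]]
top 0 
tongue 183 [[-101.6, -12.8, 91.2], [-99.4, 0.9, 103.5], [-97.3, 15.1, 116.0]]
grip 418 [[-96.9, -16.3, 119.8], [-93.0, 0.3, 143.2], [-84.1, 17.0, 159.3]]
lemon 1.39
jar 1.39
glass 1.52
```

```bash
python3 -c "
from cell import manip
print(manip.job_done())"
```

```text
the job is handed in; nothing more can be done
None
```

The job is handed in at about 28 s: the basket stood upright, was let go of and now hangs by its hook inside the bowl; the switch went to off for over two seconds, then fully to forward; lemon, jar and glass did not move.

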